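# Set the infeed fence and hold the sander guard gate open

### The job

Get the spindle sander ready for feeding: lay the straightedge flat on the bench and flush along the feed board's near edge (the long edge facing the robot), about midway along the board, and let go of it. Then squeeze the post catch until it is fully drawn, and only after that squeeze the gate catch, swing the gate into the guard past its detent, and finish still holding it wide open, at about a right angle to its shut position, because it creeps back when let go. Leave the straightedge flush, and leave the other things on the bench where they are.

Things in the scene. Friction and masses are not known exactly. Their poses are not given: they have to be found in the camera images.
- straightedge_grip (a point): Grip centre of the straightedge: loose aluminium bar 200 mm long (its y), 36 wide (x), 20 high, 0.4 kg, with a dark wooden rib on its top middle: 90 mm long (y), 16 wide (x), from 20 to 54 mm above the bar's underside. This point is on the centre line, 40 mm above the underside. Same either way round. Starts on the bench at the right, roughly across the feed board's direction.
- bar_end_a (a point): point on the straightedge's centre line, 95 mm from its middle towards its own -y end, 10 mm above its underside (18 mm from either long face)
- bar_end_b (a point): the same at the +y end, 95 mm from the middle
- feed_board: Fixed pine board flat on the bench in front of the guard's gate, 110 mm wide (x), 18 thick; origin at its underside, midway across. Its straight near edge is the plane x = -55 mm of its frame (towards the robot), along y from -100 to +120 mm; three box-joint fingers reach on to y = -120 at the outer end. +y points to the gate, z up.
- guard: Fixed wire-fence pen round a sanding drum (at x 140, y 300 mm), left of the feed board. Origin on the gate's vertical hinge axis at bench height; x runs along the shut gate from hinge to latch post, y into the pen. Gate: 157 mm long from the axis, 16 thick, 24 to 112 mm above the bench. Latch post: grey block 112 high at x 163 to 265 mm. Fence 122 high, its near end at x -30, y 235.
- post_catch_ears (a point): Post catch, on the latch post: two upright steel ears in line with the shut gate, 8 mm thick, 22 wide, top 165 mm up. Point fixed at guard (225, 0, 150) mm, midway between the ears when out (56 mm over outer faces). The ear nearer the gate slides 14 mm away from the gate (+x) to the fixed one (outer face x 253): 42 mm over both, midpoint x 232. Takes 4 N; stays where left.
- post_catch (a joint): how far the post catch is drawn, m: 0 to 0.014 (fully drawn); its bolt lets the gate go from about 0.010
- gate_catch_ears (a point): Gate catch, on the gate's top: two ears in line along the gate, 8 mm thick, 22 wide, top 164 mm up, bolt bar at their feet up to 124. Point turns with the gate, 105 mm from the hinge axis, 150 up, midway between the ears when out (56 mm over outer faces). The outer ear slides 14 mm towards the hinge to the fixed one (outer face 77 mm from the axis): 42 over both, midpoint 98 mm from the axis.
- gate_catch (a joint): How far the gate catch is squeezed, m: 0 to 0.014 (full); lets the gate go from about 0.011. Sprung, 4 to 9 N: it shoots out when let go, so keep it squeezed while the gate leaves the latch post.
- gate (a joint): Gate angle, rad: 0 shut, growing as it swings into the pen (anticlockwise from above), 1.57 square to the shut position, stop at 1.75. A light spring (0.1 to 0.25 N m) closes it; a detent bump (about 0.5 N m, 5 N at the ears) resists from about 0.3 to 0.65 and is passed at about 1.0: let go wide open, the gate creeps back to about 1.0.
- chisel: bystander, to be left alone: wood chisel with a dark handle lying on the bench, 240 mm long, 26 mm high, nearer the robot than the straightedge; origin at its underside
- offcut: bystander, to be left alone: orange pine offcut with notched end lying flat beyond the feed board, 100 x 170 x 18 mm; origin at its underside
- cork_block: bystander, to be left alone: cork sanding block, 40 x 90 x 30 mm, on the far half of the feed board; origin at its underside
- bench_brush: bystander, to be left alone: wooden hand brush, 24 x 160 x 35 mm, lying inside the guard; origin at its underside
- glue_bottle: bystander, to be left alone: small white bottle, 110 mm tall, beyond the latch post; origin at its underside
- tin: bystander, to be left alone: open steel tin, 100 mm tall, right of the feed board; origin at its underside
- pine_block: bystander, to be left alone: small pine block, 45 x 70 x 25 mm, inside the guard near its near fence; origin at its underside
Not all that is in view belongs to the job. There is more than one size of the part that bears straightedge_grip; the job needs the larger.

How it is judged:
On the way, in this order (a step that is already met when the one before it is completed fails the run):
1. the straightedge lies flat and flush along the near edge of the feed board, let go (x of bar_end_a in the frame of feed_board between -0.077 and -0.069 m and z of each of bar_end_a, bar_end_b in the frame of feed_board below 0.015 m and x of bar_end_b in the frame of feed_board between -0.077 and -0.069 m and y of straightedge_grip in the frame of feed_board between -0.045 and 0.045 m and contact force between the fingers and straightedge below 0.2 N), for 0.3 s.
2. the post catch is drawn, the gate catch not yet squeezed (value of joint post_catch above 0.0115 m and value of joint gate_catch below 0.004 m), for 0.1 s.
3. the gate catch is squeezed with the post catch drawn (value of joint each of post_catch, gate_catch above 0.01 m), for 0.1 s.
4. the gate is past its detent (value of joint gate above 1.05 rad), for 0.1 s.
At the end, for the whole second after the job is handed in: The released straightedge lies flat, both ends within 4 mm of flush with the board's near edge, middles within 45 mm; post catch drawn 10 mm or more; the gate stands still at least 1.35 rad (77 degrees) open, held there by the fingers (0.5 N or more) (all of step 1 and value of joint post_catch above 0.01 m and value of joint gate above 1.35 rad and velocity of joint gate between -0.15 and 0.15 rad/s and contact force between the fingers and gate above 0.5 N); the arm keeps its last pose, push and grip.
It fails at once if the gate catch is squeezed while the post catch is still bolted (value of joint gate_catch above 0.007 m and value of joint post_catch below 0.009 m).
It fails at once if a bystander is disturbed (moved more than 30 mm) (distance of any of chisel, offcut, cork_block, bench_brush, glue_bottle, tin, pine_block from where it was at the start of the episode above 0.03 m).
It also fails if it takes over 54 s, if anything falls off the work surface, if the arm or the gripper's body presses on something with over 40 N, if the wrist force passes 120 N, or if a joint passes its speed limit or range.

### The arm

A 6-joint arm with a two-finger parallel gripper is mounted at the origin on the work surface. World frame = base frame: x ahead of the robot, y to its left, z up, the work surface at z = 0. Lengths are in m, angles in rad, forces in N, time in s.
With the tool pointing down it reaches from about 0.275 to 0.875 m from the base axis. Payload 12.5 kg.
Tool frame: the origin (TCP) lies at the very end of the fingers, on their centre line; the grasp point (between the pads) lies 19 mm behind it (pinch_z is the distance from the TCP to the grasp point, in m); z points along the fingers, y is the direction in which the jaws open and shut (so a half turn about z gives the same grasp; the last joint's range is limited). The gripper opens to 85 mm and grips with 20 to 120 N. Pads are 22 mm wide; open, the fingers measure 114 mm over their backs; the gripper's body (76 mm by 85 mm) begins 54 mm behind the grasp point. The pads swing forward as they close: fully open they stand 13 mm farther back than shut.
Start: joints at [1.156, 0.351, 1.652, -0, 1.139, -0.085], TCP at [0.178, 0.52, 0.231] pointing down, gripper open.
Joint ranges: [-2.75, 2.75], [-0.79, 2.1], [0.01, 2.65], [-1.57, 4.71], [0.07, 3.14], [-2.87, 2.87]. Speed limits (rad/s): [2.22, 2.22, 2.79, 3.14, 3.14, 3.14].

### API

Orientations are given as a rotation vector (axis times angle).
In Python, from workcell import * gives the robot as it stands.
- The arm moves only by the tool apply_moves, never from a script. Its argument "increments" is one flat list of numbers, 6 for each row, row after row: the shift along the tool's x, y, z in m, then the turn, a rotation vector about the tool's x, y, z in rad. A call has 1 to 10 rows; each row shifts and turns the commanded pose from where the row before left it, along the tool's axes as they then stand; what a row does not reach is not made up. A row lasts 1/8 s, in which the tool goes at most 62.5 mm and 10.7 degrees, less where a joint would pass 70% of its speed; a pose out of reach is approached as far as the arm can. A call with a gripper value outside its range is refused whole. "gripper" is the finger opening in m, from 0 to 0.0854, set as the call begins (left out, the last holds). The fingers move at their own pace and stop on an object; "squeeze" is the grip in N (left out, the last holds). Time passes only in rows, so rows that do not move let the fingers close. It gives the time, the measured TCP pose, the force and the opening at its end, in the units of the state.
- observe(): the state, without advancing time (a new reading comes with each control period).
- grab_frame(name): name is "scene" or "top" or "wrist"; returns a dict with "image" (420x560x3 uint8, red, green, blue), "z_map" (420x560 float32, m along the optical axis (not along the pixel's ray), 0 where there is no reading), "camera_matrix" (3x3 intrinsics, pixels), "rvec" (rotation vector, rad) and "tvec" (3), from world to camera coordinates, as OpenCV has them. Camera axes: x right, y down, z forward; pixel columns grow to the right and rows downward; lengths in m; the calibration is good to about 2 mm. A picture is of the moment at which its call begins.
- hand_in(): hands the job in, once; it reports no verdict.
The state is a dict: "clock": time; "joints": joint angles; "dq": joint speeds; "joint_torque": joint torques, N m; "tcp_pos": TCP position; "orientation": TCP orientation; "force": force on the tool from outside, world axes, zero at the start; "ft_torque": the same for the moment, N m; "width": finger opening in m.
Only numpy, scipy, OpenCV 4.12 (cv2) and the standard library are available. Lean on these libraries where they do the work, as an engineer would, in place of code of your own. Each camera call takes 0.05 s, during which the arm holds its last target.

## Working session

There is one attempt and no reset: what is moved stays moved. The work goes in short steps, Python scripts to look and compute and a tool call to move; the robot and the scene stay as the last step left them, time stands still between calls to the robot, and variables do not carry over. Pictures are saved under pics/ and viewed, and the job is handed in when it is done.

Besides the shell and the picture viewer there is one more tool, called after "Request:" as name(argument=value, ...), one argument or row to a line, values as JSON. apply_moves: Moves the arm, as the interface text tells. Its arguments: {"type":"object","properties":{"increments":{"type":"array","items":{"type":"number"}},"gripper":{"type":"number"},"squeeze":{"type":"number"}},"required":["increments"]}

```bash
ls; mkdir -p pics
python3 - <<'E'
from workcell import *
import cv2,numpy as np
s=observe();print(s)
for n in ("scene","top","wrist"):
    f=grab_frame(n);np.savez(f"pics/{n}0.npz",**f)
    cv2.imwrite(f"pics/{n}0.png",f["image"][:,:,::-1]);print(n,f["camera_matrix"].tolist(),f["rvec"],f["tvec"])
E
```

```text
pics
{'clock': 0.0, 'joints': array([ 1.15640172e+00,  3.51242077e-01,  1.65244663e+00,  6.81994407e-06,
        1.13907396e+00, -8.45818948e-02]), 'dq': array([ 1.47592929e-03, -7.46555526e-05, -3.70113140e-04,  8.31657149e-04,
        1.15845464e-03, -6.86993953e-05]), 'joint_torque': array([-1.63071280e-03, -5.06109560e+01, -2.91390306e+01, -1.36053336e-04,
        4.68968617e-03, -3.44960472e-05]), 'tcp_pos': array([0.17795577, 0.52006118, 0.23074665]), 'orientation': array([-5.15679651e-01, -3.09868085e+00,  1.77838086e-03]), 'force': array([-0.53758234,  0.27472763, -0.14311615]), 'ft_torque': array([-0.01076713, -0.06534399,  0.06286536]), 'width': 0.08515483519244012}
scene [[424.6261158157799, 0.0, 284.4032282108633], [0.0, 424.6261158157799, 207.049411896776], [0.0, 0.0, 1.0]] [ 1.51685555  2.13112799 -0.82566877] [ 0.27537597 -0.29851714  1.47456428]
top [[392.22565961775337, 0.0, 288.07550061561153], [0.0, 392.22565961775337, 203.50700121226552], [0.0, 0.0, 1.0]] [ 2.18446194 -2.1556783   0.09005473] [-0.12161724  0.54355092  1.18391192]
wrist [[362.7584003600922, 0.0, 276.6889468291933], [0.0, 362.7584003600922, 203.83277332362232], [0.0, 0.0, 1.0]] [-2.35987241 -1.68566368 -0.23921084] [-0.54930993 -0.03530628  0.3784041 ]
```

View pics/scene0.png

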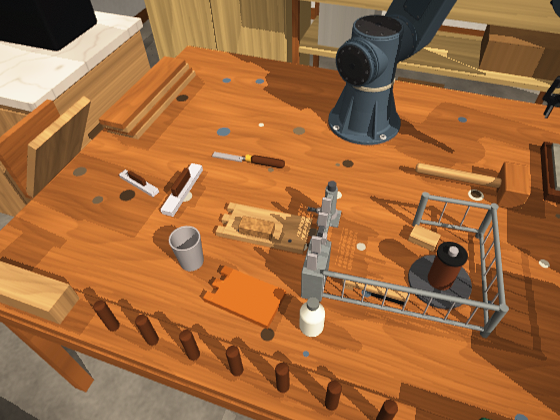

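View pics/top0.png

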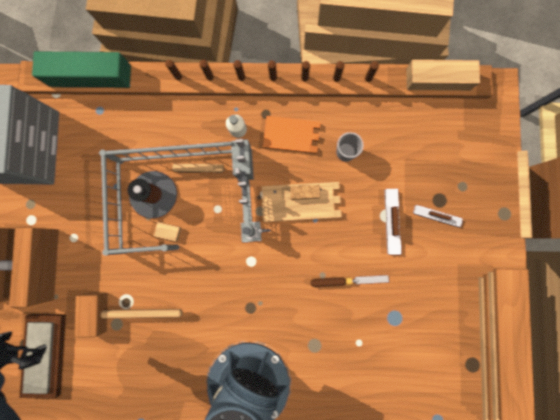

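View pics/wrist0.png

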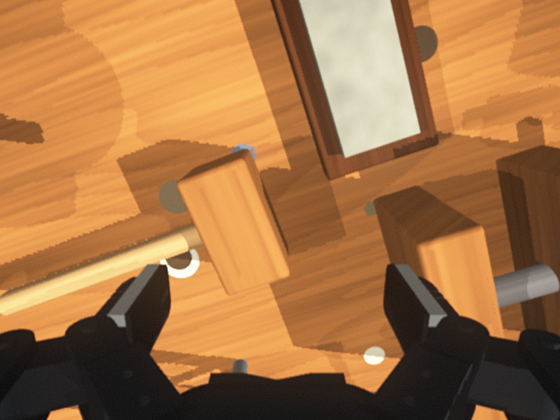

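```bash
cat > h.py <<'E'
import numpy as np,cv2
from scipy.spatial.transform import Rotation as R
def cloud(f):
    K=f["camera_matrix"];z=f["z_map"];v,u=np.mgrid[:z.shape[0],:z.shape[1]]
    P=np.stack([(u-K[0,2])/K[0,0]*z,(v-K[1,2])/K[1,1]*z,z],-1)
    Rm=R.from_rotvec(np.ravel(f["rvec"])).as_matrix()
    return (P-np.ravel(f["tvec"]))@Rm
def pix(f,P):
    q=cv2.projectPoints(np.atleast_2d(np.float64(P)),np.float64(f["rvec"]),np.float64(f["tvec"]),f["camera_matrix"],None)[0]
    return q[:,0]
def crop(f,c,s,name):
    u0,v0,u1,v1=c
    cv2.imwrite(name,cv2.resize(f["image"][v0:v1,u0:u1,::-1],None,fx=s,fy=s,interpolation=cv2.INTER_CUBIC))
def rect(P):
    (c,s,a)=cv2.minAreaRect(np.float32(P*1000));return np.round(c,1),np.round(s,1),round(a,2)
E
python3 - <<'E'
from h import *
f=dict(np.load("pics/top0.npz"));C=cloud(f)
crop(f,(90,100,370,300),2.8,"pics/t1.png")
crop(f,(300,150,480,300),4,"pics/t2.png")
def reg(u0,v0,u1,v1,z0,z1):
    c=C[v0:v1,u0:u1].reshape(-1,3);return c[(c[:,2]>z0)&(c[:,2]<z1)]
for n,a in dict(bench=(300,230,370,260,-.02,.02),bar=(375,180,410,265,.01,.07),rib=(375,180,410,265,.04,.07),board=(255,175,345,225,.009,.025),chisel=(300,265,395,295,.006,.05),small=(410,195,470,235,.006,.08)).items():
    p=reg(*a);print(n,len(p),p.mean(0),rect(p[:,:2]),np.percentile(p[:,2],[5,50,95]))
p=reg(220,130,275,250,.09,.2)
for a in (.1,.115,.13,.145,.16):
    q=p[(p[:,2]>a)&(p[:,2]<a+.015)];print(a,len(q),rect(q[:,:2]) if len(q)>3 else 0)
f=dict(np.load("pics/scene0.npz"))
crop(f,(260,160,520,340),3,"pics/s1.png")
E
```

```text
bench 2091 [ 4.21287845e-01 -2.60256017e-01  3.09412653e-04] (array([ 421.3, -260.8]), array([ 90.1, 216. ]), 0.79) [-0.00354579  0.00032061  0.00414544]
bar 806 [ 0.49480866 -0.43512923  0.02839766] (array([ 496.5, -438.2]), array([197.6,  37.7]), 2.11) [0.01583351 0.02142633 0.05563006]
rib 188 [ 0.49528474 -0.43683546  0.05307149] (array([ 495.9, -437.9]), array([87.3, 16.9]), 1.68) [0.04556119 0.05384295 0.05774557]
board 2243 [ 0.54753574 -0.14876154  0.01797198] (array([ 549.9, -149.7]), array([117.5, 253.4]), 4.48) [0.01400288 0.01798681 0.02182318]
chisel 478 [ 0.31189033 -0.27986041  0.01886566] (array([ 318.3, -312.8]), array([ 84.4, 251.6]), 0.05) [0.00636688 0.02194369 0.02835454]
small 446 [ 0.51469979 -0.57481192  0.02005501] (array([ 512.1, -581.5]), array([172.4, 109.3]), 77.14) [0.00792363 0.01626015 0.04147488]
0.1 595 (array([580.2,  26. ]), array([278.1,  76. ]), 6.54)
0.115 265 (array([585.2,  13.6]), array([282.8,  71.1]), 15.85)
0.13 107 (array([576.7,  14.4]), array([258.9,  29.6]), 5.12)
0.145 40 (array([619.9,  14.1]), array([170.2,  21. ]), 4.78)
0.16 89 (array([623.1,  14.5]), array([176.4,  21.7]), 4.65)
```

View pics/t1.png

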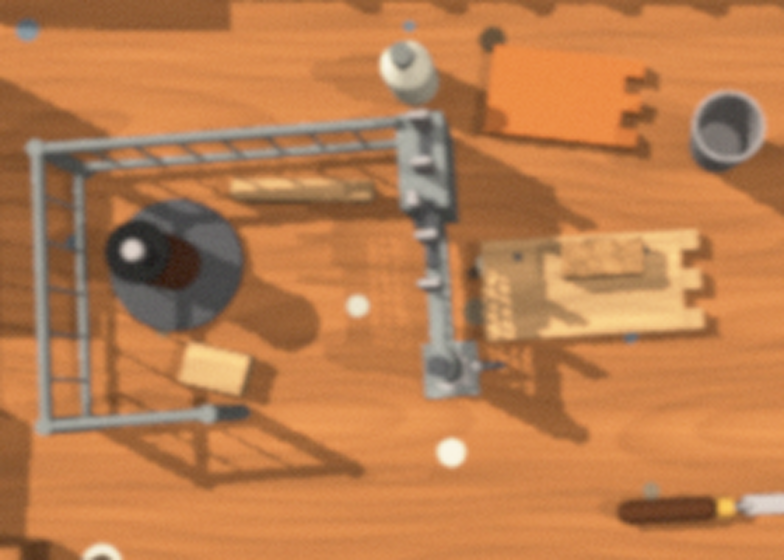

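View pics/s1.png

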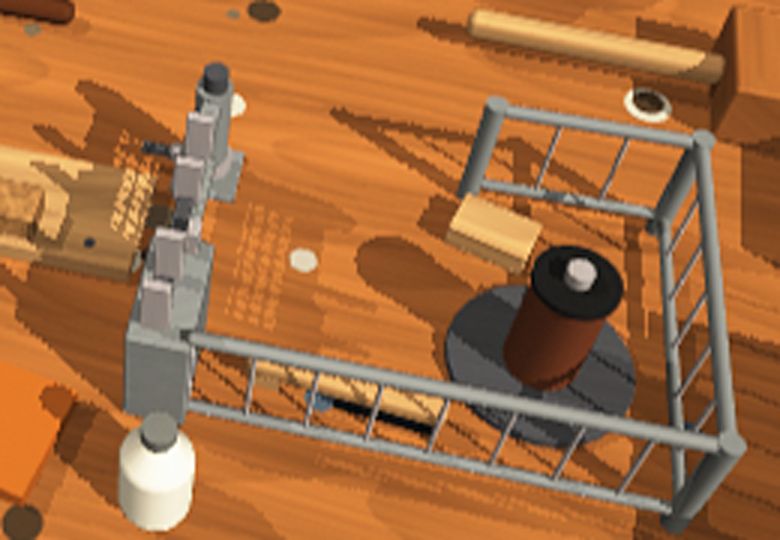

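View pics/t2.png

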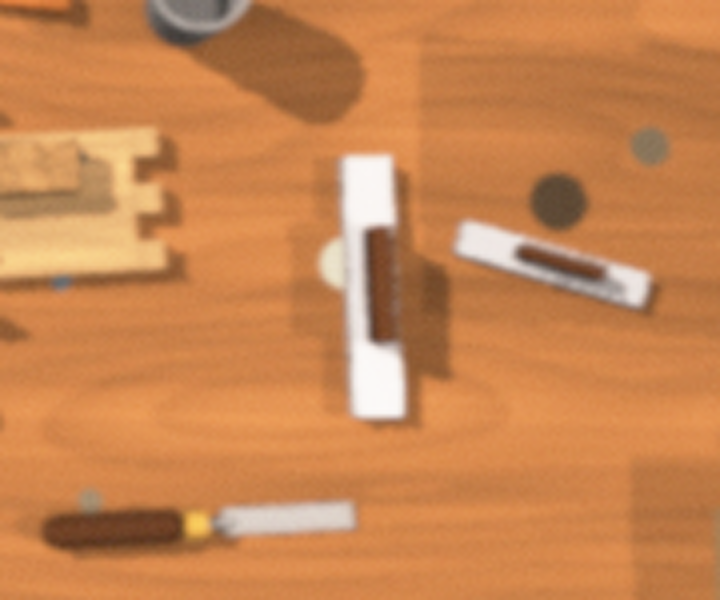

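```bash
cat > fit.py <<'E'
from h import *
f=dict(np.load("pics/top0.npz"));C=cloud(f)
g=dict(np.load("pics/scene0.npz"));D=cloud(g)
# board near edge, via depth
m=(C[...,2]>.009)&(C[...,2]<.026)&(C[...,1]<-.05)&(C[...,1]>-.25)&(abs(C[...,0]-.55)<.09)
p=C[m][:,:2]
ys=np.arange(-.245,-.05,.004);lo=[];hi=[]
for y in ys:
    q=p[abs(p[:,1]-y)<.003]
    if len(q): lo.append((y,q[:,0].min())); hi.append((y,q[:,0].max()))
for l in (lo,hi):
    l=np.array(l);k=np.polyfit(l[:,0],l[:,1],1);r=l[:,1]-np.polyval(k,l[:,0]);l=l[abs(r)<.004];k=np.polyfit(l[:,0],l[:,1],1);print("edge slope",k[0],"x at y=-.15",np.polyval(k,-.15),len(l),r.std())
cam=-R.from_rotvec(f["rvec"]).as_matrix().T@f["tvec"];print("topcam",cam,"scenecam",-R.from_rotvec(g["rvec"]).as_matrix().T@g["tvec"])
for n,X in (("top",C),("scene",D)):
    m=((X[...,2]>.140)&(X[...,2]<.175)&(X[...,0]>.45)&(X[...,0]<.75)&(abs(X[...,1])<.08)).astype(np.uint8)
    k,l,st,ce=cv2.connectedComponentsWithStats(m)
    for i in range(1,k):
        q=X[l==i]
        if len(q)>4: print(n,ce[i].round(1),len(q),q.mean(0).round(4),np.ptp(q,axis=0).round(3),q[:,2].max().round(4))
E
python3 fit.py
```

```text
edge slope -0.0758503470227111 x at y=-.15 0.4988688461918528 35 0.006506560128702653
edge slope -0.07432499696807021 x at y=-.15 0.6070701585522594 49 0.0008955510942820001
topcam [ 0.43433748 -0.12590625  1.22775582] scenecam [1.21979757 0.15782096 0.90910431]
top [239.8 141.1] 37 [0.7051 0.0209 0.159 ] [0.009 0.02  0.025] 0.1671
top [240.5 157.8] 36 [0.658  0.0176 0.1596] [0.008 0.021 0.027] 0.1684
top [242.1 183.5] 33 [0.586  0.0113 0.1608] [0.008 0.022 0.024] 0.1686
top [243.5 200.8] 28 [0.5385 0.0062 0.1617] [0.009 0.022 0.018] 0.1682
scene [326.2 201.9] 78 [0.5452 0.0104 0.1544] [0.01  0.021 0.025] 0.165
scene [322.4 216.6] 82 [0.593  0.0146 0.1551] [0.011 0.022 0.025] 0.1662
scene [316.3 240.7] 90 [0.6647 0.0213 0.1554] [0.029 0.022 0.026] 0.1659
scene [311.7 257.9] 94 [0.7125 0.0253 0.1561] [0.011 0.021 0.027] 0.1675
```

```bash
cat >> h.py <<'E'
def plan(s,p1,psi1,n,rpm=None):
    """tool-down move from state s to TCP p1 with tool-y yaw psi1 (rad) in n rows"""
    R0=R.from_rotvec(s["orientation"]);p=np.array(s["tcp_pos"]);y=R0.as_matrix()[:,1];psi0=np.arctan2(y[1],y[0])
    d=psi1-psi0
    Rt=lambda a:R.from_matrix(np.array([[np.sin(a),np.cos(a),0],[-np.cos(a),np.sin(a),0],[0,0,-1]]))
    Rc=R0;p0=p.copy();p1=np.array(p1);rows=[]
    print("turn",round(d,3),"dist",np.linalg.norm(p1-p0).round(3),"per row",(np.linalg.norm(p1-p0)/n).round(4),round(d/n,3))
    for k in range(1,n+1):
        t=p0+(p1-p0)*k/n;Rg=Rt(psi0+d*k/n)
        sh=np.round(Rc.inv().apply(t-p),3)+0.;tu=np.round((Rc.inv()*Rg).as_rotvec(),3)+0.
        p=p+Rc.apply(sh);Rc=Rc*R.from_rotvec(tu);rows.append([*sh,*tu])
    for i in range(0,n,10): print(",".join(f"{v:g}" for r in rows[i:i+10] for v in r))
    print("ends",p.round(4))
E
python3 - <<'E'
from h import *
f=dict(np.load("pics/top0.npz"));C=cloud(f)
print("board ends",C[201,[258,260,262,338,340,342]].round(3).tolist())
print("block region:")
q=C.reshape(-1,3);m=(q[:,2]>.015)&(q[:,0]>.40)&(q[:,0]<.49)&(q[:,1]<.06)&(q[:,1]>-.27)
for a in q[m][::6]: print(a.round(3).tolist(),end=' ')
from workcell import *
print();plan(observe(),[.4955,-.438,.231],-1.534,20)
E
```

```text
board ends [[0.554, -0.02, 0.004], [0.554, -0.026, 0.002], [0.554, -0.032, -0.002], [0.556, -0.269, 0.017], [0.556, -0.275, 0.019], [0.557, -0.283, 0.003]]
block region:
[0.434, -0.126, 1.228] [0.434, -0.126, 1.228] [0.434, -0.126, 1.228] [0.434, -0.126, 1.228] [0.434, -0.126, 1.228] [0.434, -0.126, 1.228] [0.434, -0.126, 1.228] [0.434, -0.126, 1.228] [0.434, -0.126, 1.228] [0.434, -0.126, 1.228] [0.434, -0.126, 1.228] [0.434, -0.126, 1.228] [0.434, -0.126, 1.228] [0.434, -0.126, 1.228] [0.434, -0.126, 1.228] [0.434, -0.126, 1.228] [0.434, -0.126, 1.228] [0.434, -0.126, 1.228] [0.434, -0.126, 1.228] [0.434, -0.126, 1.228] [0.434, -0.126, 1.228] [0.434, -0.126, 1.228] [0.434, -0.126, 1.228] [0.434, -0.126, 1.228] [0.434, -0.126, 1.228] [0.434, -0.126, 1.228] [0.434, -0.126, 1.228] [0.434, -0.126, 1.228] [0.434, -0.126, 1.228] [0.434, -0.126, 1.228] [0.434, -0.126, 1.228] [0.434, -0.126, 1.228] [0.434, -0.126, 1.228] [0.434, -0.126, 1.228] [0.434, -0.126, 1.228] [0.434, -0.126, 1.228] [0.434, -0.126, 1.228] [0.434, -0.126, 1.228] [0.434, -0.126, 1.228] [0.434, -0.126, 1.228] [0.434, -0
[... 3684 characters left out ...]
ine 8, in <module>
  File "h.py", line 24, in plan
    t=p0+(p1-p0)*k/n;Rg=Rt(psi0+d*k/n)
                        ~~^^^^^^^^^^^^
  File "h.py", line 20, in <lambda>
    Rt=lambda a:R.from_matrix(np.array([[np.sin(a),np.cos(a),0],[-np.cos(a),np.sin(a),0],[0,0,-1]]))
                ~~~~~~~~~~~~~^^^^^^^^^^^^^^^^^^^^^^^^^^^^^^^^^^^^^^^^^^^^^^^^^^^^^^^^^^^^^^^^^^^^^^^
  File "scipy/spatial/transform/_rotation.pyx", line 1143, in scipy.spatial.transform._rotation.Rotation.from_matrix
ValueError: Non-positive determinant (left-handed or null coordinate frame) in rotation matrix 0: [[ 0.89223509  0.45157119  0.        ]
 [-0.45157119  0.89223509  0.        ]
 [ 0.          0.         -1.        ]].
```

```bash
sed -i 's/\[np.sin(a),np.cos(a),0\],\[-np.cos(a),np.sin(a),0\]/[-np.sin(a),np.cos(a),0],[np.cos(a),np.sin(a),0]/' h.py
python3 - <<'E'
from h import *
from workcell import *
plan(observe(),[.4955,-.438,.22],-1.534,20)
E
```

```text
turn -2.775 dist 1.009 per row 0.0505 -0.139
-0.031,-0.04,0.001,-0.001,0,0.139,-0.035,-0.036,0,0,0,0.139,-0.041,-0.03,0.001,0,0,0.138,-0.044,-0.024,0,0,0,0.139,-0.047,-0.019,0.001,0,0,0.139,-0.049,-0.011,0,0,0,0.139,-0.05,-0.004,0.001,0,0,0.138,-0.051,0.002,0,0,0,0.139,-0.049,0.01,0.001,0,0,0.139,-0.048,0.016,0,0,0,0.139
-0.045,0.023,0.001,0,0,0.138,-0.042,0.029,0,0,0,0.139,-0.037,0.034,0.001,0,0,0.139,-0.032,0.039,0.001,0,0,0.139,-0.026,0.043,0,0,0,0.138,-0.021,0.046,0.001,0,0,0.139,-0.013,0.049,0,0,0,0.139,-0.007,0.05,0.001,0,0,0.139,0,0.05,0,0,0,0.138,0.008,0.05,0.001,0,0,0.139
ends [ 0.4958 -0.4378  0.2198]
```

Request:
apply_moves(
  increments=[-0.031, -0.04, 0.001, -0.001, 0, 0.139, -0.035, -0.036, 0, 0, 0, 0.139, -0.041, -0.03, 0.001, 0, 0, 0.138, -0.044, -0.024, 0, 0, 0, 0.139, -0.047, -0.019, 0.001, 0, 0, 0.139, -0.049, -0.011, 0, 0, 0, 0.139, -0.05, -0.004, 0.001, 0, 0, 0.138, -0.051, 0.002, 0, 0, 0, 0.139, -0.049, 0.01, 0.001, 0, 0, 0.139, -0.048, 0.016, 0, 0, 0, 0.139],
  gripper=0.05,
)

```text
clock: 1.4
tcp_pos: [0.337, 0.0399, 0.226]
orientation: [-2.383, -2.047, -0.002]
force: [1.0, -0.3, 0.9]
width: 0.05
```

Request:
apply_moves(
  increments=[-0.045, 0.023, 0.001, 0, 0, 0.138, -0.042, 0.029, 0, 0, 0, 0.139, -0.037, 0.034, 0.001, 0, 0, 0.139, -0.032, 0.039, 0.001, 0, 0, 0.139, -0.026, 0.043, 0, 0, 0, 0.138, -0.021, 0.046, 0.001, 0, 0, 0.139, -0.013, 0.049, 0, 0, 0, 0.139, -0.007, 0.05, 0.001, 0, 0, 0.139, 0, 0.05, 0, 0, 0, 0.138, 0.008, 0.05, 0.001, 0, 0, 0.139],
)

```text
clock: 2.65
tcp_pos: [0.4962, -0.4391, 0.2193]
orientation: [-3.14, -0.05, -0.0]
force: [0.4, -0.5, 0.1]
width: 0.0497
```

Run:
```python
from h import *
from workcell import *
s=observe();print({k:s[k] for k in("clock","joints","tcp_pos","orientation","width")})
f=grab_frame("wrist");np.savez("pics/w1.npz",**f);cv2.imwrite("pics/w1.png",f["image"][:,:,::-1])
C=cloud(f).reshape(-1,3)[f["z_map"].ravel()>0]
for n,a,b in(("bar",.012,.03),("rib",.047,.062)):
    q=C[(C[:,2]>a)&(C[:,2]<b)&(abs(C[:,0]-.4955)<.13)&(abs(C[:,1]+.438)<.04)];print(n,len(q),rect(q[:,:2]),q[:,2].mean())
```

```text
{'clock': 2.65, 'joints': array([-7.95114435e-01,  5.68513292e-01,  1.34430634e+00,  1.01977372e-03,
        1.22956324e+00,  7.43225286e-01]), 'tcp_pos': array([ 0.49616842, -0.43913229,  0.21927103]), 'orientation': array([-3.13995316e+00, -5.04240678e-02, -2.39813686e-04]), 'width': 0.04971682519486202}
bar 5889 (array([ 496.9, -435.9]), array([199.4,  36.1]), 2.04) 0.018838625221926277
rib 1816 (array([ 497.2, -435.7]), array([89.1, 15.5]), 2.04) 0.05251015059986068
```

View pics/w1.png

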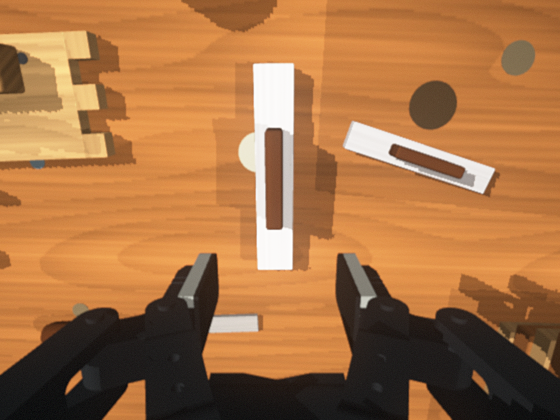

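Run:
```python
from h import *
from workcell import *
plan(observe(),[.497,-.436,.027],-1.535,6)
```

```text
turn 0.013 dist 0.192 per row 0.0319 0.002
0,-0.001,0.032,0.001,-0.001,-0.002,0,-0.002,0.032,0,0,-0.002,0,-0.001,0.032,0,0,-0.002,0,-0.001,0.032,0,0,-0.002,0,-0.001,0.032,0,0,-0.002,0.001,-0.002,0.031,0,0,-0.003
ends [ 0.4975 -0.4357  0.0274]
```

Run:
```python
from h import *
from workcell import *
s=observe();print({k:s[k] for k in("clock","dq","tcp_pos","orientation","width")})
```

```text
{'clock': 2.7, 'dq': array([ 0.02794227, -0.05040922,  0.11080554,  0.00017368, -0.06897961,
       -0.1438717 ]), 'tcp_pos': array([ 0.49672641, -0.44372739,  0.21841744]), 'orientation': array([3.14078046e+00, 3.65716007e-02, 1.03138609e-03]), 'width': 0.049740012533209206}
```

Request:
apply_moves(
  increments=[0.001, -0.002, 0.035, 0, 0, 0, 0, 0, 0.035, 0, 0, 0, 0, 0, 0.035, 0, 0, 0, 0, 0, 0.035, 0, 0, 0, 0, 0, 0.03, 0, 0, 0, 0, 0, 0.015, 0, 0, 0, 0, 0, 0.006, 0, 0, 0, 0, 0, 0, 0, 0, 0],
)

```text
clock: 3.7
tcp_pos: [0.4971, -0.4356, 0.0291]
orientation: [-3.141, -0.058, -0.001]
force: [-0.1, 0.7, 0.2]
width: 0.0497
```

Request:
apply_moves(
  increments=[0, 0, 0, 0, 0, 0, 0, 0, 0, 0, 0, 0, 0, 0, 0, 0, 0, 0, 0, 0, 0, 0, 0, 0],
  gripper=0,
  squeeze=50,
)

```text
clock: 4.2
tcp_pos: [0.4972, -0.4357, 0.0295]
orientation: [-3.141, -0.058, -0.002]
force: [-1.2, 1.1, 5.9]
width: 0.0152
```

Run:
```python
from h import *
from workcell import *
f=grab_frame("wrist");cv2.imwrite("pics/w2.png",f["image"][:,:,::-1])
s=observe();print({k:s[k] for k in("clock","force","tcp_pos","orientation","width")})
```

```text
{'clock': 4.25, 'force': array([-0.26667896,  1.06286575,  5.83047838]), 'tcp_pos': array([ 0.49724478, -0.43574058,  0.02947692]), 'orientation': array([-3.14101196e+00, -5.77851083e-02, -2.02651081e-03]), 'width': 0.014808662617180272}
```

View pics/w2.png

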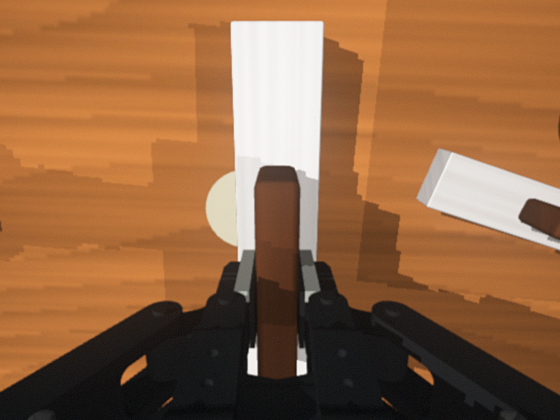

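Run:
```python
from h import *
psi=-1.534
Rt=lambda a:R.from_matrix(np.array([[-np.sin(a),np.cos(a),0],[np.cos(a),np.sin(a),0],[0,0,-1]]))
plan(dict(orientation=Rt(-1.534).as_rotvec(),tcp_pos=[.497,-.436,.110]),[.468,-.1745,.110],.076,12)
```

```text
turn 1.61 dist 0.263 per row 0.0219 0.134
-0.002,-0.022,0,0,0,-0.134,0.002,-0.022,0,0,0,-0.134,0.004,-0.021,0,0,0,-0.135,0.007,-0.021,0,0,0,-0.134,0.01,-0.02,0,0,0,-0.134,0.012,-0.018,0,0,0,-0.134,0.015,-0.016,0,0,0,-0.134,0.016,-0.014,0,0,0,-0.134,0.019,-0.012,0,0,0,-0.134,0.02,-0.009,0,0,0,-0.135
0.021,-0.007,0,0,0,-0.134,0.021,-0.004,0,0,0,-0.134
ends [ 0.4677 -0.1749  0.11  ]
```

Request:
apply_moves(
  increments=[0, 0, -0.02, 0, 0, 0, 0, 0, -0.03, 0, 0, 0, 0, 0, -0.031, 0, 0, 0, -0.002, -0.022, 0, 0, 0, -0.134, 0.002, -0.022, 0, 0, 0, -0.134, 0.004, -0.021, 0, 0, 0, -0.135, 0.007, -0.021, 0, 0, 0, -0.134, 0.01, -0.02, 0, 0, 0, -0.134, 0.012, -0.018, 0, 0, 0, -0.134, 0.015, -0.016, 0, 0, 0, -0.134],
)

```text
clock: 5.5
tcp_pos: [0.4801, -0.2821, 0.1106]
orientation: [-2.772, -1.479, -0.001]
force: [-0.1, -0.0, -4.0]
width: 0.0151
```

Request:
apply_moves(
  increments=[0.016, -0.014, 0, 0, 0, -0.134, 0.019, -0.012, 0, 0, 0, -0.134, 0.02, -0.009, 0, 0, 0, -0.135, 0.021, -0.007, 0, 0, 0, -0.134, 0.021, -0.004, 0, 0, 0, -0.134, 0, 0, 0, 0, 0, 0, 0, 0, 0, 0, 0, 0],
)

```text
clock: 6.38
tcp_pos: [0.4679, -0.1749, 0.1104]
orientation: [2.138, 2.301, 0.002]
force: [-0.3, -0.1, -3.2]
width: 0.0153
```

Run:
```python
from h import *
from workcell import *
s=observe();print({k:s[k] for k in("clock","force","tcp_pos","orientation","width")})
y=R.from_rotvec(s["orientation"]).as_matrix()[:,1];print("psi",np.arctan2(y[1],y[0]))
f=grab_frame("wrist");np.savez("pics/w3.npz",**f);cv2.imwrite("pics/w3.png",f["image"][:,:,::-1])
t=grab_frame("top");np.savez("pics/t3.npz",**t);crop(t,(200,120,440,300),3,"pics/t3.png")
```

```text
{'clock': 6.375, 'force': array([-0.30343244, -0.1320552 , -3.19678098]), 'tcp_pos': array([ 0.46788648, -0.17488933,  0.11035731]), 'orientation': array([2.13760879e+00, 2.30135240e+00, 1.72460697e-03]), 'width': 0.01532816504597541}
psi 0.0737420353605849
```

View pics/w3.png

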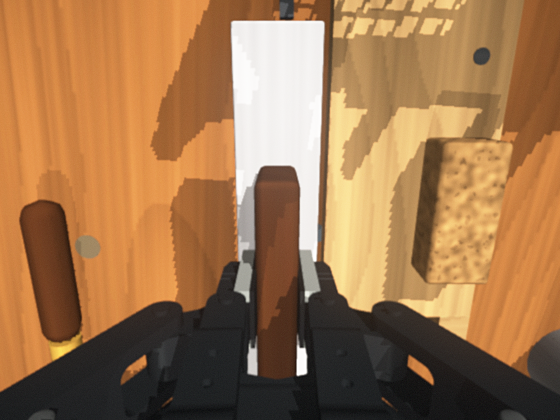

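View pics/t3.png

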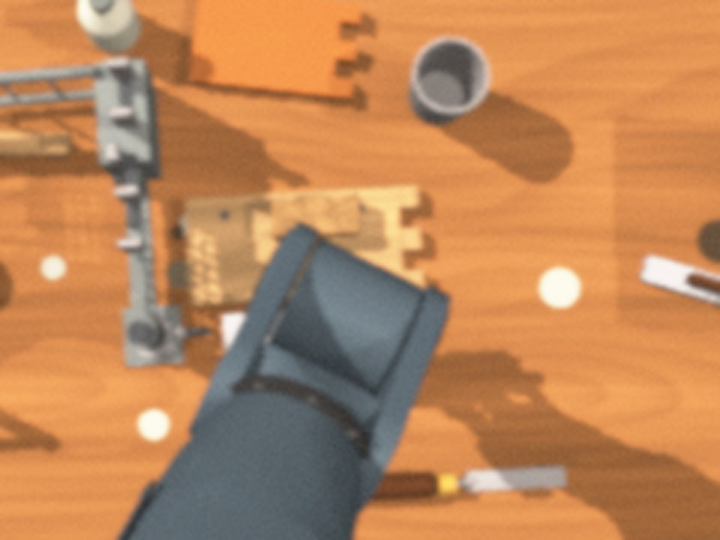

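Run:
```python
from h import *
f=dict(np.load("pics/w3.npz"));C=cloud(f);z=f["z_map"]>0
b=z&(C[...,2]>.011)&(C[...,2]<.024)&(C[...,0]>.47)&(C[...,0]<.65)&(C[...,1]<-.03)&(C[...,1]>-.28)
p=C[b]
H=[];L=[]
for y in np.arange(-.26,-.03,.003):
    q=p[abs(p[:,1]-y)<.002]
    if len(q)>10:H.append((y,q[:,0].max()));L.append((y,q[:,0].min()))
for n,l in(("far",H),("near",L)):
    l=np.array(l)
    for _ in range(5):
        k=np.polyfit(l[:,0],l[:,1],1);r=l[:,1]-np.polyval(k,l[:,0]);l=l[abs(r)<max(2*r.std(),.0012)]
    print(n,k[0].round(4),"x@-.15",np.polyval(k,-.15).round(4),len(l),r.std().round(4),l[:,0].min(),l[:,0].max())
b=z&(C[...,2]>.085)&(C[...,2]<.11)&(C[...,0]>.42)&(C[...,0]<.50)&(C[...,1]>-.14)
q=C[b];print("bar",rect(q[:,:2]),q[:,2].mean())
```

```text
far 0.0318 x@-.15 0.5882 75 0.0227 -0.26 -0.03799999999999981
near -0.0793 x@-.15 0.499 57 0.001 -0.21199999999999997 -0.04399999999999982
bar (array([ 462.6, -108.3]), array([36.2, 66. ]), 4.12) 0.09981439541853752
```

Request:
apply_moves(
  increments=[0, 0, 0.025, 0, 0, -0.004, 0, 0, 0.025, 0, 0, 0, 0, 0, 0.018, 0, 0, 0, 0, 0, 0.009, 0, 0, 0, 0, 0, 0.001, 0, 0, 0, 0, 0.006, 0, 0, 0, 0, 0, 0.004, 0, 0, 0, 0, 0, 0, 0, 0, 0, 0],
)

```text
clock: 7.48
tcp_pos: [0.4782, -0.1735, 0.0322]
orientation: [2.13, 2.308, 0.002]
force: [-0.1, 0.3, -3.3]
width: 0.015
```

Run:
```python
from h import *
from workcell import *
f=grab_frame("wrist");np.savez("pics/w4.npz",**f);cv2.imwrite("pics/w4.png",f["image"][:,:,::-1])
s=observe();print({k:s[k] for k in("clock","force","tcp_pos","orientation","width")})
y=R.from_rotvec(s["orientation"]).as_matrix()[:,1];print("psi",np.arctan2(y[1],y[0]))
C=cloud(f);z=f["z_map"]>0
b=z&(C[...,2]>.012)&(C[...,2]<.035)&(C[...,0]>.42)&(C[...,0]<.52)&(C[...,1]>-.14)&(C[...,1]<-.065)
for y in np.arange(-.13,-.07,.01):
    m=b&(abs(C[...,1]-y)<.0015);q=C[m];i=np.argsort(q[:,0]);print(round(y,2),q[i][::max(1,len(i)//14)][:,[0,2]].round(3).tolist())
```

```text
{'clock': 7.525, 'force': array([ 0.35803305, -0.12122744, -3.7299788 ]), 'tcp_pos': array([ 0.47784098, -0.17348266,  0.0320598 ]), 'orientation': array([2.13047823e+00, 2.30859407e+00, 1.69554659e-03]), 'width': 0.015122582512495403}
psi 0.08020582849963745
-0.13 [[0.456, 0.021], [0.46, 0.022], [0.465, 0.022], [0.468, 0.028], [0.472, 0.022], [0.476, 0.033], [0.482, 0.022], [0.486, 0.022], [0.49, 0.021], [0.499, 0.017], [0.503, 0.017], [0.507, 0.018], [0.512, 0.017], [0.516, 0.016]]
-0.12 [[0.455, 0.02], [0.46, 0.021], [0.464, 0.022], [0.468, 0.022], [0.472, 0.022], [0.476, 0.022], [0.48, 0.022], [0.484, 0.022], [0.489, 0.022], [0.498, 0.017], [0.502, 0.018], [0.507, 0.016], [0.511, 0.017], [0.516, 0.016]]
-0.11 [[0.455, 0.02], [0.459, 0.021], [0.463, 0.021], [0.467, 0.022], [0.471, 0.021], [0.476, 0.021], [0.48, 0.021], [0.484, 0.022], [0.488, 0.021], [0.497, 0.017], [0.502, 0.017], [0.506, 0.017], [0.511, 0.017], [0.515, 0.018], [0.52, 0.016]]
-0.1 [[0.454, 0.021], [0.458, 0.022], [0.462, 0.022], [0.467, 0.021], [0.471, 0.022], [0.475, 0.022], [0.48, 0.021], [0.484, 0.021], [0.488, 0.022], [0.497, 0.017], [0.502, 0.017], [0.506, 0.018], [0.511, 0.017], [0.515, 0.017], [0.52, 0.016]]
-0.09 [[0.453, 0.021], [0.457, 0.021], [0.462, 0.021], [0.466, 0.022], [0.47, 0.021], [0.474, 0.021], [0.479, 0.021], [0.483, 0.022], [0.487, 0.022], [0.496, 0.018], [0.501, 0.015], [0.505, 0.017], [0.51, 0.016], [0.514, 0.017], [0.519, 0.017]]
-0.08 [[0.452, 0.019], [0.457, 0.02], [0.461, 0.022], [0.465, 0.021], [0.47, 0.023], [0.474, 0.021], [0.478, 0.021], [0.483, 0.021], [0.487, 0.023], [0.497, 0.017], [0.501, 0.018], [0.506, 0.016], [0.511, 0.018], [0.515, 0.017], [0.52, 0.018]]
```

View pics/w4.png

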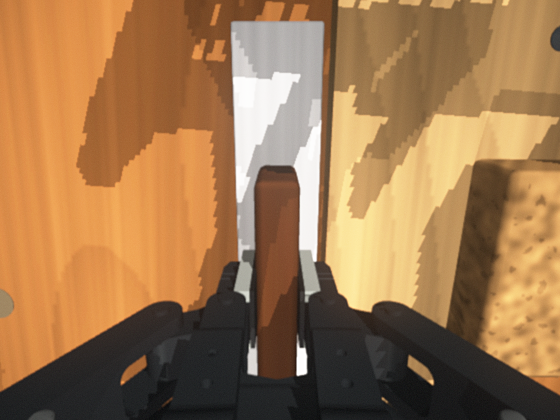

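Request:
apply_moves(
  increments=[0, 0.003, 0.001, 0, 0, 0, 0, 0.002, 0, 0, 0, 0, 0, 0.001, 0, 0, 0, 0, 0, 0, 0, 0, 0, 0],
)

```text
clock: 8.02
tcp_pos: [0.4829, -0.1728, 0.0306]
orientation: [-2.13, -2.307, -0.001]
force: [-6.0, -0.4, -1.6]
width: 0.0152
```

Request:
apply_moves(
  increments=[0, 0.001, 0, 0, 0, 0, 0, 0, 0, 0, 0, 0],
)

```text
clock: 8.28
tcp_pos: [0.4831, -0.1728, 0.0305]
orientation: [-2.129, -2.306, 0.001]
force: [-9.3, -1.7, 0.1]
width: 0.0151
```

Request:
apply_moves(
  increments=[0, 0, 0.001, 0, 0, 0, 0, 0, 0, 0, 0, 0],
)

```text
clock: 8.52
tcp_pos: [0.483, -0.1727, 0.0295]
orientation: [-2.129, -2.306, 0.001]
force: [-8.4, -2.0, 0.3]
width: 0.0148
```

Request:
apply_moves(
  increments=[0, 0, 0, 0, 0, 0, 0, 0, 0, 0, 0, 0, 0, 0, 0, 0, 0, 0],
  gripper=0.05,
)

```text
clock: 8.9
tcp_pos: [0.485, -0.173, 0.0301]
orientation: [2.13, 2.308, 0.002]
force: [0.1, 1.5, 0.2]
width: 0.05
```

Run:
```python
from h import *
from workcell import *
f=grab_frame("wrist");np.savez("pics/w5.npz",**f);cv2.imwrite("pics/w5.png",f["image"][:,:,::-1])
s=observe();print({k:s[k] for k in("clock","force","tcp_pos","orientation","width")})
C=cloud(f);z=f["z_map"]>0
for y in np.arange(-.13,-.07,.01):
    m=z&(abs(C[...,1]-y)<.0015)&(abs(C[...,0]-.49)<.04);q=C[m];i=np.argsort(q[:,0]);print(round(y,2),q[i][::max(1,len(i)//14)][:,[0,2]].round(3).tolist())
```

```text
{'clock': 8.95, 'force': array([-1.08400937, -0.51637528, -0.63435588]), 'tcp_pos': array([ 0.48490759, -0.17298905,  0.0299952 ]), 'orientation': array([2.13030040e+00, 2.30836414e+00, 1.93165320e-03]), 'width': 0.04980743708169318}
-0.13 [[0.45, -0.002], [0.458, -0.001], [0.467, 0.019], [0.472, 0.052], [0.474, 0.05], [0.478, 0.05], [0.481, 0.052], [0.485, 0.052], [0.489, 0.019], [0.496, 0.02], [0.503, 0.017], [0.509, 0.017], [0.516, 0.018], [0.523, 0.016]]
-0.12 [[0.45, -0.001], [0.457, -0.0], [0.465, 0.018], [0.47, 0.019], [0.475, 0.018], [0.48, 0.018], [0.486, 0.018], [0.491, 0.019], [0.496, 0.019], [0.502, 0.016], [0.507, 0.017], [0.513, 0.016], [0.519, 0.017], [0.524, 0.017], [0.529, 0.017]]
-0.11 [[0.45, -0.001], [0.457, -0.001], [0.465, 0.019], [0.47, 0.019], [0.475, 0.019], [0.48, 0.018], [0.486, 0.02], [0.491, 0.019], [0.497, 0.018], [0.502, 0.018], [0.508, 0.017], [0.513, 0.016], [0.519, 0.017], [0.524, 0.017], [0.53, 0.017]]
-0.1 [[0.45, -0.002], [0.459, 0.017], [0.465, 0.019], [0.47, 0.017], [0.475, 0.019], [0.48, 0.02], [0.486, 0.019], [0.491, 0.018], [0.497, 0.017], [0.502, 0.015], [0.508, 0.016], [0.513, 0.017], [0.519, 0.017], [0.524, 0.017], [0.53, 0.017]]
-0.09 [[0.45, -0.003], [0.459, 0.019], [0.465, 0.018], [0.47, 0.018], [0.475, 0.019], [0.48, 0.018], [0.485, 0.019], [0.491, 0.018], [0.496, 0.016], [0.502, 0.016], [0.507, 0.017], [0.513, 0.016], [0.519, 0.018], [0.524, 0.016], [0.53, 0.017]]
-0.08 [[0.45, -0.001], [0.459, 0.019], [0.464, 0.019], [0.469, 0.019], [0.474, 0.019], [0.48, 0.019], [0.485, 0.019], [0.49, 0.019], [0.496, 0.016], [0.502, 0.018], [0.507, 0.016], [0.513, 0.016], [0.518, 0.018], [0.524, 0.016], [0.53, 0.017]]
```

View pics/w5.png

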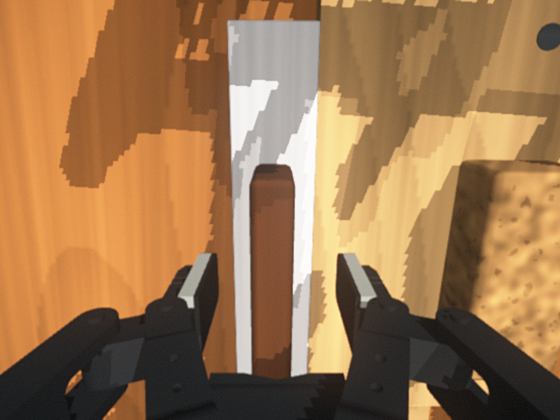

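Run:
```python
from h import *
Rt=lambda a:R.from_matrix(np.array([[-np.sin(a),np.cos(a),0],[np.cos(a),np.sin(a),0],[0,0,-1]]))
plan(dict(orientation=Rt(.0785).as_rotvec(),tcp_pos=[.4848,-.173,.25]),[.692,.0218,.25],.0885,9)
```

```text
turn 0.01 dist 0.284 per row 0.0316 0.001
0.02,0.025,0,0,0,-0.001,0.02,0.024,0,0,0,-0.001,0.019,0.025,0,0,0,-0.001,0.02,0.025,0,0,0,-0.001,0.02,0.024,0,0,0,-0.002,0.019,0.025,0,0,0,-0.001,0.02,0.025,0,0,0,-0.001,0.019,0.025,0,0,0,-0.001,0.02,0.025,0,0,0,-0.001
ends [0.6924 0.0219 0.25  ]
```

Request:
apply_moves(
  increments=[0, 0, -0.02, 0, 0, 0, 0, 0, -0.05, 0, 0, 0, 0, 0, -0.055, 0, 0, 0, 0, 0, -0.055, 0, 0, 0, 0, 0, -0.04, 0, 0, 0],
)

```text
clock: 9.57
tcp_pos: [0.4848, -0.1732, 0.2525]
orientation: [2.129, 2.307, 0.003]
force: [0.1, -0.6, -0.7]
width: 0.0502
```

Request:
apply_moves(
  increments=[0.02, 0.025, 0, 0, 0, -0.001, 0.02, 0.024, 0, 0, 0, -0.001, 0.019, 0.025, 0, 0, 0, -0.001, 0.02, 0.025, 0, 0, 0, -0.001, 0.02, 0.024, 0, 0, 0, -0.002, 0.019, 0.025, 0, 0, 0, -0.001, 0.02, 0.025, 0, 0, 0, -0.001, 0.019, 0.025, 0, 0, 0, -0.001, 0.02, 0.025, 0, 0, 0, -0.001, 0, 0, 0, 0, 0, 0],
  gripper=0.085,
)

```text
clock: 10.82
tcp_pos: [0.6925, 0.0235, 0.2494]
orientation: [-2.117, -2.321, -0.002]
force: [-0.5, 0.9, 0.2]
width: 0.0851
```

Request:
apply_moves(
  increments=[0, 0, 0, 0, 0, 0, 0, 0, 0, 0, 0, 0],
)

```text
clock: 11.08
tcp_pos: [0.6913, 0.0214, 0.2503]
orientation: [-2.12, -2.318, -0.001]
force: [0.3, 0.3, -1.2]
width: 0.085
```

```bash
cat > ears.py <<'E'
from h import *
from workcell import *
import sys
f=grab_frame("wrist");np.savez(f"pics/{sys.argv[1]}.npz",**f);cv2.imwrite(f"pics/{sys.argv[1]}.png",f["image"][:,:,::-1])
s=observe();print({k:s[k] for k in("clock","force","tcp_pos","orientation","width")})
y=R.from_rotvec(s["orientation"]).as_matrix()[:,1];print("psi",np.arctan2(y[1],y[0]))
X=cloud(f)
m=((f["z_map"]>0)&(X[...,2]>.150)&(X[...,2]<.175)&(X[...,0]>.4)&(X[...,0]<.8)&(abs(X[...,1])<.12)).astype(np.uint8)
k,l,st,ce=cv2.connectedComponentsWithStats(m)
for i in range(1,k):
    q=X[l==i]
    if len(q)>30:
        t=q[q[:,2]>np.percentile(q[:,2],95)-.006]; print(ce[i].round(0),len(q),"top",rect(t[:,:2]),"all",rect(q[:,:2]),t[:,2].mean().round(4))
E
python3 ears.py w6; python3 -c "
from h import *
from workcell import *
f=grab_frame('top');np.savez('pics/t6.npz',**f);crop(f,(200,120,440,300),3,'pics/t6.png')"
```

```text
{'clock': 11.125, 'force': array([0.37145231, 0.00211156, 0.21732964]), 'tcp_pos': array([0.69139454, 0.02139899, 0.25035958]), 'orientation': array([-2.12001382e+00, -2.31819519e+00, -1.55401976e-03]), 'width': 0.08481911104360072}
psi 0.08924737985257442
[ 53. 204.] 726 top (array([540. ,  10.4]), array([ 8.9, 21.9]), 4.18) all (array([540. ,  10.4]), array([ 8.9, 22. ]), 4.18) 0.1619
[124. 204.] 617 top (array([587.7,  14.4]), array([ 8., 22.]), 5.13) all (array([587.8,  14.4]), array([ 8.1, 22.1]), 5.13) 0.162
[231. 205.] 466 top (array([659.7,  21.2]), array([ 8.2, 21.3]), 5.37) all (array([659.8,  21.2]), array([ 8.2, 21.3]), 5.1) 0.1633
[301. 205.] 450 top (array([706.8,  24.7]), array([ 8. , 22.3]), 5.45) all (array([706.8,  24.7]), array([ 8. , 22.3]), 5.45) 0.1633
```

View pics/w6.png

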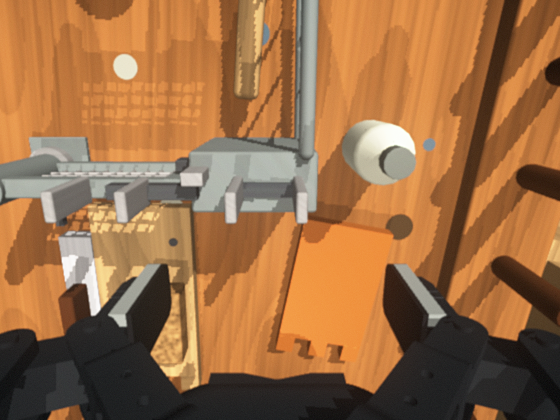

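View pics/t6.png

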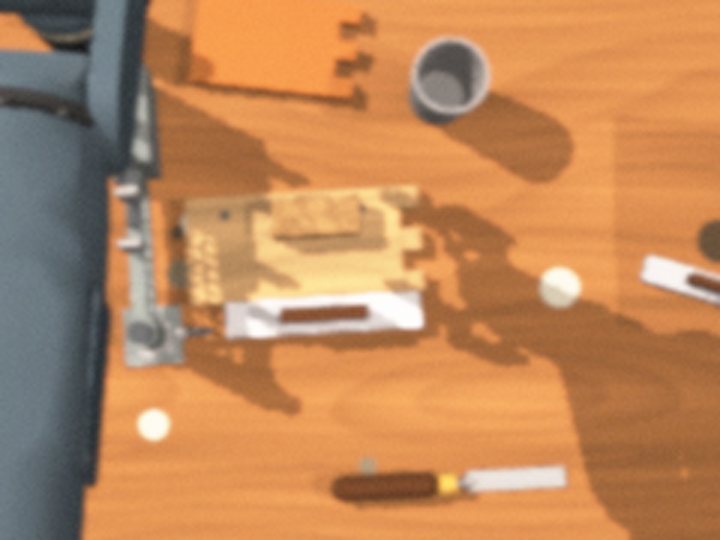

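Request:
apply_moves(
  increments=[0.001, 0, 0.03, 0, 0, 0, 0, 0, 0.035, 0, 0, 0, 0, 0, 0.03, 0, 0, 0, 0, 0, 0.016, 0, 0, 0, 0, 0, 0.007, 0, 0, 0, 0, 0, 0, 0, 0, 0],
)

```text
clock: 11.92
tcp_pos: [0.692, 0.0231, 0.1326]
orientation: [2.119, 2.319, 0.002]
force: [-1.0, -0.2, 0.1]
width: 0.0849
```

Run:
```python
from h import *
from workcell import *
f=grab_frame("wrist");cv2.imwrite("pics/w7.png",f["image"][:,:,::-1])
f=grab_frame("scene");crop(f,(230,120,410,300),3.3,"pics/s7.png")
```

```text
(no output)
```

View pics/w7.png

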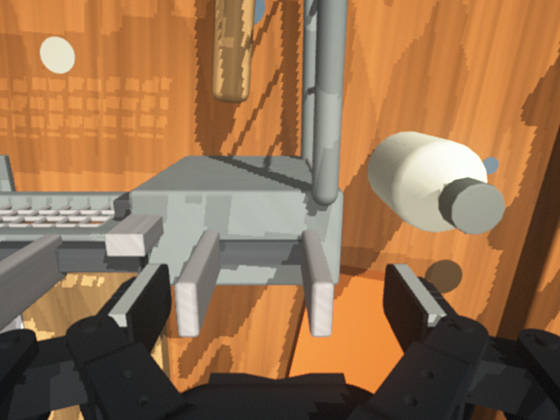

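View pics/s7.png

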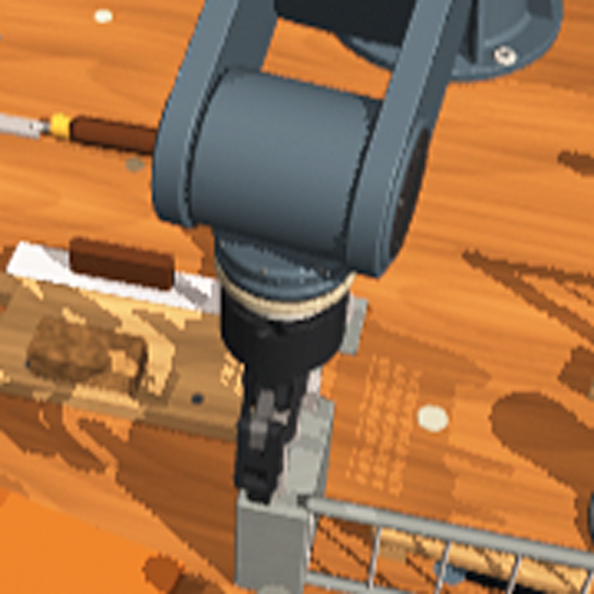

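Request:
apply_moves(
  increments=[0, 0, 0, 0, 0, 0, 0, 0, 0, 0, 0, 0, 0, 0, 0, 0, 0, 0, 0, 0, 0, 0, 0, 0, 0, 0, 0, 0, 0, 0],
  gripper=0.035,
  squeeze=30,
)

```text
clock: 12.65
tcp_pos: [0.6908, 0.0231, 0.1324]
orientation: [-2.118, -2.318, 0.001]
force: [-9.2, -1.6, 6.5]
width: 0.0409
```

Run:
```python
from h import *
from workcell import *
f=grab_frame("wrist");cv2.imwrite("pics/w8.png",f["image"][:,:,::-1])
```

```text
(no output)
```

View pics/w8.png

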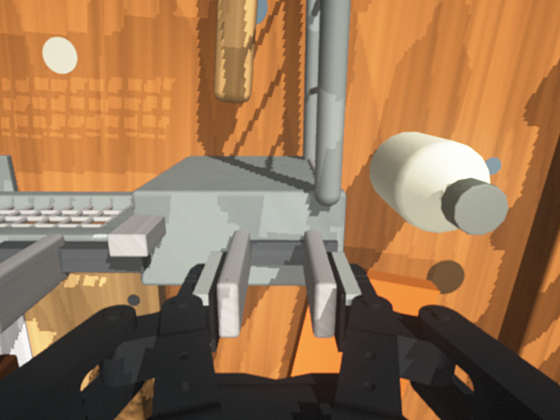

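Request:
apply_moves(
  increments=[0, 0, 0, 0, 0, 0, 0, 0, 0, 0, 0, 0, 0, 0, 0, 0, 0, 0, 0, 0, -0.03, 0, 0, 0, 0, 0, -0.045, 0, 0, 0, 0, 0, -0.045, 0, 0, 0, 0, 0, 0, 0, 0, 0],
  gripper=0.085,
)

```text
clock: 13.58
tcp_pos: [0.6932, 0.0231, 0.2563]
orientation: [2.116, 2.315, 0.009]
force: [0.1, 0.6, -0.8]
width: 0.085
```

```bash
python3 ears.py w9
```

```text
{'clock': 13.625, 'force': array([ 0.62248994, -0.25534411,  0.0130098 ]), 'tcp_pos': array([0.69225758, 0.02306567, 0.25362843]), 'orientation': array([2.11782734, 2.31757683, 0.00473609]), 'width': 0.08479059547177004}
psi 0.09000878432032247
[ 53. 204.] 687 top (array([540. ,  10.4]), array([ 9.1, 21.4]), 3.1) all (array([540. ,  10.3]), array([ 9.2, 21.9]), 6.45) 0.1618
[123. 204.] 579 top (array([587.7,  14.8]), array([ 8.3, 21.8]), 2.87) all (array([587.8,  14.8]), array([ 8.6, 21.7]), 4.03) 0.162
[247. 205.] 436 top (array([672.9,  21.7]), array([ 8.2, 22.4]), 5.92) all (array([673. ,  21.7]), array([ 8.2, 22.4]), 5.17) 0.1633
[296. 205.] 418 top (array([706.8,  24.6]), array([ 7.6, 22.3]), 5.71) all (array([706.7,  24.6]), array([ 7.8, 22.3]), 5.5) 0.1634
```

View pics/w9.png

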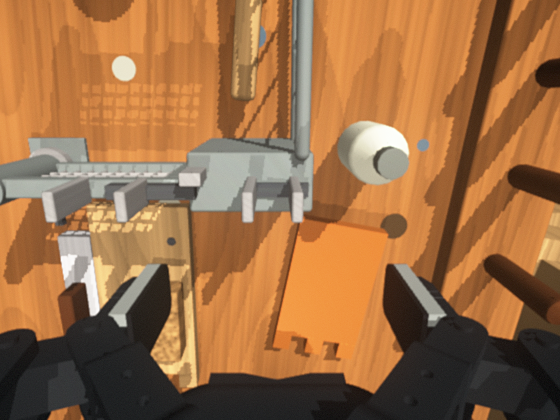

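Request:
apply_moves(
  increments=[0, -0.03, 0, 0, 0, 0, 0, -0.035, 0, 0, 0, 0, 0, -0.035, 0, 0, 0, 0, 0, -0.025, 0, 0, 0, 0, 0, -0.01, 0, 0, 0, 0, 0, 0, 0, 0, 0, 0, 0, 0, 0, 0, 0, 0],
)

```text
clock: 14.5
tcp_pos: [0.5579, 0.011, 0.2517]
orientation: [-2.119, -2.319, -0.001]
force: [-0.0, 0.1, -0.1]
width: 0.0852
```

```bash
python3 ears.py w10
```

```text
{'clock': 14.55, 'force': array([-0.02873576,  0.26489304,  0.22995858]), 'tcp_pos': array([0.55782957, 0.01095462, 0.25166571]), 'orientation': array([-2.11887169e+00, -2.31884559e+00, -1.31519018e-03]), 'width': 0.08497979712722942}
psi 0.09006360344570967
[250. 206.] 425 top (array([539.5,  10.3]), array([ 8.1, 21.5]), 4.84) all (array([539.5,  10.3]), array([ 8.1, 21.5]), 4.84) 0.1624
[321. 206.] 450 top (array([587.3,  14.7]), array([ 8.1, 21.3]), 5.12) all (array([587.3,  14.7]), array([ 8.2, 21.3]), 5.39) 0.1623
[447. 207.] 656 top (array([672.5,  22. ]), array([ 8.8, 21.8]), 4.16) all (array([672.5,  22. ]), array([ 8.8, 21.8]), 4.16) 0.1629
[497. 207.] 734 top (array([706.3,  24.9]), array([ 8.7, 21.8]), 6.54) all (array([706.3,  24.9]), array([ 8.8, 21.8]), 5.93) 0.1627
```

View pics/w10.png

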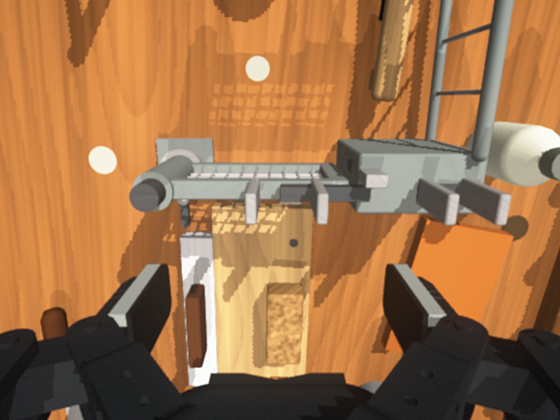

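Request:
apply_moves(
  increments=[0.001, 0, 0.03, 0, 0, 0, 0, 0, 0.035, 0, 0, 0, 0, 0, 0.03, 0, 0, 0, 0, 0, 0.016, 0, 0, 0, 0, 0, 0.008, 0, 0, 0, 0, 0, 0, 0, 0, 0],
)

```text
clock: 15.3
tcp_pos: [0.5575, 0.012, 0.1332]
orientation: [-2.119, -2.319, -0.002]
force: [-0.0, 0.2, -0.1]
width: 0.0851
```

Run:
```python
from h import *
from workcell import *
f=grab_frame("wrist");cv2.imwrite("pics/w11.png",f["image"][:,:,::-1])
```

```text
(no output)
```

View pics/w11.png

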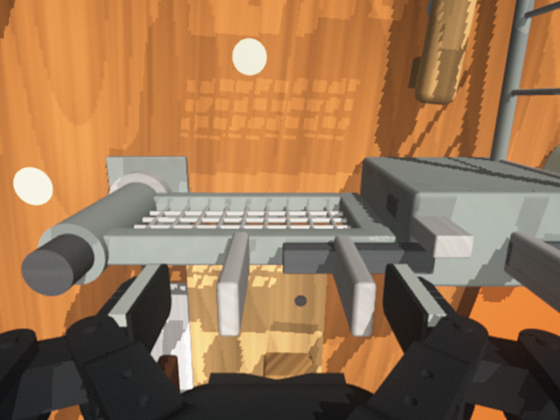

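Request:
apply_moves(
  increments=[0, 0, 0, 0, 0, 0, 0, 0, 0, 0, 0, 0, 0, 0, 0, 0, 0, 0, 0, 0, 0, 0, 0, 0, 0, 0, 0, 0, 0, 0],
  gripper=0.03,
  squeeze=60,
)

```text
clock: 15.98
tcp_pos: [0.5571, 0.0118, 0.1352]
orientation: [2.119, 2.319, 0.002]
force: [-12.1, -2.2, 21.2]
width: 0.041
```

Run:
```python
from h import *
from workcell import *
f=grab_frame("wrist");cv2.imwrite("pics/w12.png",f["image"][:,:,::-1])
s=observe();print({k:s[k] for k in("clock","force","tcp_pos","orientation","width")})
# arc plan
Rt=lambda a:R.from_matrix(np.array([[-np.sin(a),np.cos(a),0],[np.cos(a),np.sin(a),0],[0,0,-1]]))
r=.098;n=20
for tot in (1.48,):
    d=tot/n;R0=Rt(0.088)
    p=lambda a:np.array([r*np.cos(a),r*np.sin(a),0])
    for d in (.06,.08,.09): print(d,Rt(0).inv().apply(p(d)-p(0)).round(5))
```

```text
{'clock': 16.025, 'force': array([-11.73424569,  -1.18104002,  20.24783647]), 'tcp_pos': array([0.55705909, 0.01184997, 0.13516948]), 'orientation': array([2.11895712e+00, 2.31881631e+00, 1.73340618e-03]), 'width': 0.04082489779102607}
0.06 [ 0.00588 -0.00018  0.     ]
0.08 [ 0.00783 -0.00031  0.     ]
0.09 [ 0.00881 -0.0004   0.     ]
```

View pics/w12.png

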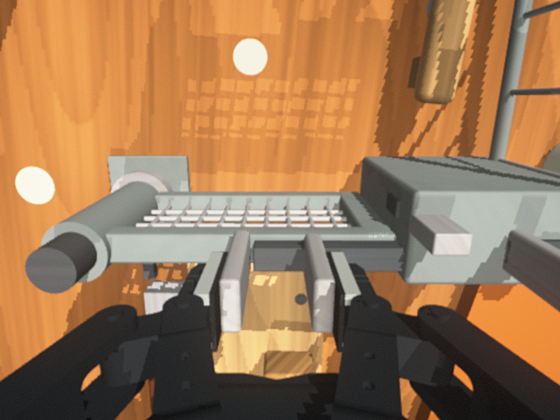

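Request:
apply_moves(
  increments=[0, 0, -0.003, 0, 0, 0, 0.004, -0.0001, 0, 0, 0, -0.04, 0.0078, -0.0003, 0, 0, 0, -0.08, 0.0078, -0.0003, 0, 0, 0, -0.08, 0.0078, -0.0003, 0, 0, 0, -0.08],
)

```text
clock: 16.65
tcp_pos: [0.5503, 0.0389, 0.1356]
orientation: [-1.768, -2.595, 0.0]
force: [-3.5, -4.0, -7.0]
width: 0.0401
```

```bash
cat > gate.py <<'E'
from h import *
from workcell import *
import sys
f=grab_frame("wrist");cv2.imwrite(f"pics/{sys.argv[1]}.png",f["image"][:,:,::-1])
s=observe();print({k:s[k] for k in("clock","force","tcp_pos","width")})
y=R.from_rotvec(s["orientation"]).as_matrix()[:,1];print("psi",np.arctan2(y[1],y[0]))
d=s["tcp_pos"][:2]-[.4597,.0028];print("r",np.hypot(*d),"gate angle",np.arctan2(d[1],d[0])-.087)
E
python3 gate.py w13
```

```text
{'clock': 16.7, 'force': array([-3.77982998, -4.63326566, -8.54773446]), 'tcp_pos': array([0.54999879, 0.03949703, 0.13557756]), 'width': 0.03995638407766004}
psi 0.37874443762897503
r 0.09747073192385948 gate angle 0.29900763680960574
```

View pics/w13.png

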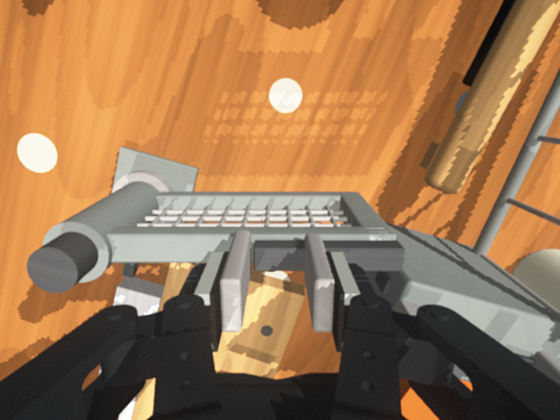

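Request:
apply_moves(
  increments=[0.0078, -0.0003, 0.001, 0, 0, -0.08, 0.0078, -0.0003, 0, 0, 0, -0.08, 0.0078, -0.0003, 0, 0, 0, -0.08, 0.0078, -0.0003, 0, 0, 0, -0.08, 0.0078, -0.0003, 0, 0, 0, -0.08, 0.0078, -0.0003, 0, 0, 0, -0.08],
)

```text
clock: 17.45
tcp_pos: [0.5237, 0.0763, 0.1355]
orientation: [-1.105, -2.94, 0.0]
force: [-8.2, -8.1, 4.0]
width: 0.0402
```

```bash
python3 gate.py w14
```

```text
{'clock': 17.5, 'force': array([-7.90281024, -5.90500309,  1.6145412 ]), 'tcp_pos': array([0.52304855, 0.0768713 , 0.13548017]), 'width': 0.04034140593349693}
psi 0.8565496733780192
r 0.09746586993145283 gate angle 0.7762694656585523
```

View pics/w14.png

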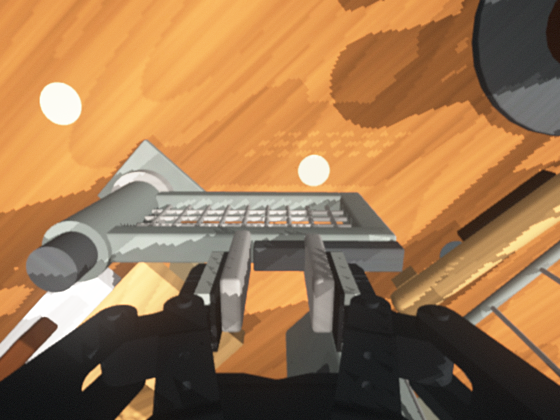

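Request:
apply_moves(
  increments=[0.0078, -0.0003, 0, 0, 0, -0.08, 0.0078, -0.0003, 0, 0, 0, -0.08, 0.0078, -0.0003, 0, 0, 0, -0.08, 0.0078, -0.0003, 0, 0, 0, -0.08, 0.0078, -0.0003, 0, 0, 0, -0.08, 0.0078, -0.0003, 0, 0, 0, -0.08, 0.0078, -0.0003, 0, 0, 0, -0.08],
)

```text
clock: 18.38
tcp_pos: [0.4749, 0.0991, 0.1355]
orientation: [-0.25, -3.13, 0.0]
force: [-6.8, -12.0, 4.3]
width: 0.0405
```

Request:
apply_moves(
  increments=[0.0078, -0.0003, 0, 0, 0, -0.08, 0.0078, -0.0003, 0, 0, 0, -0.08, 0.004, -0.0001, 0, 0, 0, -0.04, 0, 0, 0, 0, 0, 0, 0, 0, 0, 0, 0, 0, 0, 0, 0, 0, 0, 0],
)

```text
clock: 19.12
tcp_pos: [0.4557, 0.1002, 0.1355]
orientation: [0.06, -3.14, 0.0]
force: [-4.4, -11.9, 3.7]
width: 0.0404
```

```bash
python3 gate.py w15;python3 -c "
from h import *
from workcell import *
f=grab_frame('scene');crop(f,(90,100,520,340),1.8,'pics/s15.png')
f=grab_frame('top');crop(f,(90,90,370,300),2.8,'pics/t15.png')
C=cloud(f)
a=dict(np.load('pics/top0.npz'))
for n,s in (('x',(0,0,0)),):pass
s=observe();print(s['clock'],s['tcp_pos'],s['dq'].round(3),s['force'])"
```

```text
{'clock': 19.175, 'force': array([ -5.07618953, -10.71091494,   3.21553613]), 'tcp_pos': array([0.45567566, 0.10021772, 0.13548356]), 'width': 0.04002813356026421}
psi 1.608782062340788
r 0.09750080699943399 gate angle 1.5250829475829242
19.275 [0.45568869 0.10021665 0.13547386] [ 0.    -0.001 -0.001 -0.001 -0.     0.001] [ -4.72212549 -10.61445824   4.53253172]
```

View pics/w15.png

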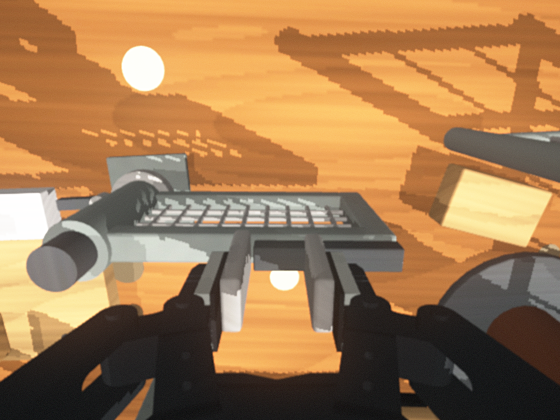

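View pics/s15.png

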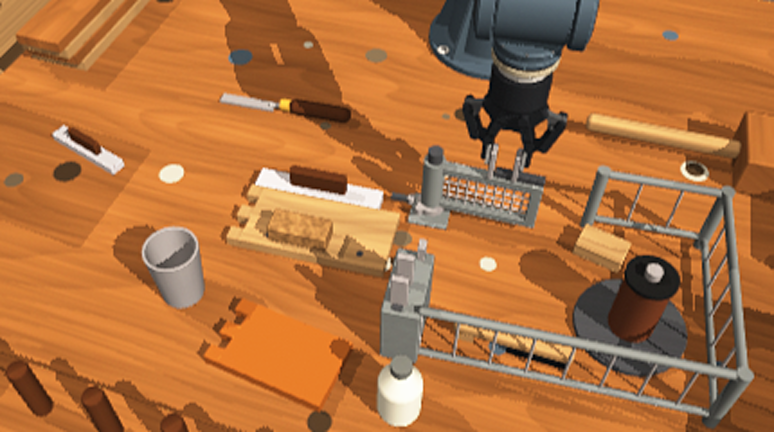

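View pics/t15.png

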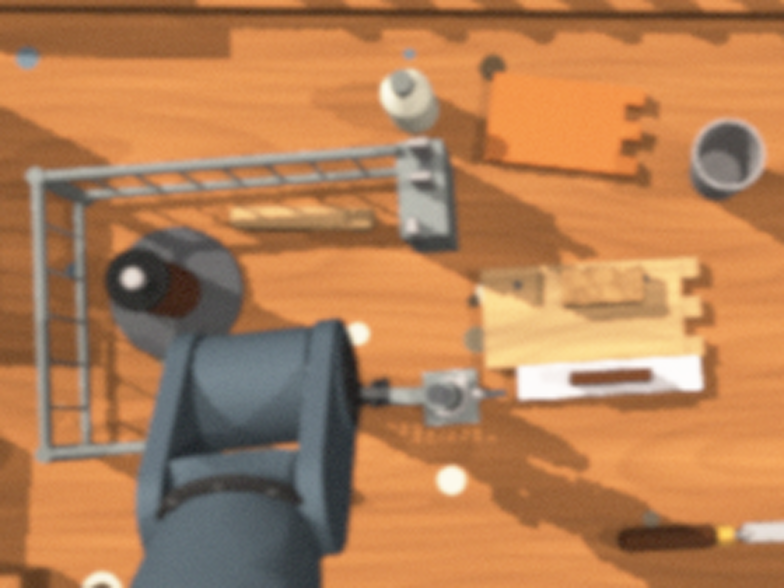

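Run:
```python
from h import *
from workcell import *
f=grab_frame("top");C=cloud(f);g=grab_frame("scene");D=cloud(g)
for n,X,F in(("top",C,f),("scene",D,g)):
    m=((F["z_map"]>0)&(X[...,2]>.14)&(X[...,2]<.175)&(X[...,0]>.64)&(X[...,0]<.75)&(abs(X[...,1])<.08)).astype(np.uint8)
    k,l,st,ce=cv2.connectedComponentsWithStats(m)
    for i in range(1,k):
        if (l==i).sum()>4:print(n,X[l==i].mean(0).round(4))
p=C.reshape(-1,3)
q=p[(p[:,2]>.043)&(p[:,2]<.07)&(abs(p[:,0]-.483)<.02)&(p[:,1]<-.11)&(p[:,1]>-.24)];print("rib",rect(q[:,:2]))
q=p[(p[:,2]>.01)&(p[:,2]<.07)&(p[:,0]<.56)&(p[:,0]>.43)&(p[:,1]<-.085)&(p[:,1]>-.255)]
l=np.array([(y,q[abs(q[:,1]-y)<.003][:,0].min()) for y in np.arange(-.25,-.09,.004)]);k=np.polyfit(l[:,0],l[:,1],1);print("bar near edge slope",k[0],"x@-.15",np.polyval(k,-.15))
```

```text
top [0.7051 0.0211 0.1582]
top [0.6713 0.0183 0.1595]
scene [0.6787 0.0223 0.1554]
scene [0.7125 0.0252 0.1562]
rib (array([ 482. , -176.5]), array([15.9, 87.5]), 4.1)
bar near edge slope -0.06814345336082953 x@-.15 0.4631723642886903
```

```bash
python3 -c "
from workcell import *
print(hand_in())"
```

```text
the job is handed in; nothing more can be done
None
```

I placed the larger straightedge against the feed board's near edge and released it. Then I drew the post catch, squeezed the gate catch and swung the gate open. I handed in at about 19.4 s, still gripping the gate. The hand-in gave no verdict.

Last checks before handing in:

- **Straightedge:** The bar's near face measured 35.8 mm from the board edge, against a bar width of 36 mm. The measured angle between bar and board was about 0.008 rad, roughly 1.5 mm over the bar's length. The bar's middle is about 20 mm outward of the board's middle.
- **Post catch:** The ears are about 34 mm apart, down from 48 mm when out, so it is drawn about 14 mm. The earlier wrist view gave about 13 mm.
- **Gate:** From the tool pose it stands at about 1.52 rad, with the arm at rest. The fingers hold both ears at an opening of 40 mm with 60 N of grip.
- **Other things on the bench:** They looked undisturbed in the scene and top pictures. I did not measure their positions.

The cameras disagreed by 2 to 7 mm in x on where the ears are, because each sees a different face. I settled the gripping position by feel from the fixed post ear.

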